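# Spread a snap ring over the hub axle of a tube rotator and hold it at the groove

## Task

Turn the red clamp knob clockwise until it is tight, so that the slide with the hub and axle is locked where it stands. Then pick up the orange-handled ring pliers from their rest, squeeze the handles fully so that the snap ring on their tips is spread, pass the ring down over the end of the axle to the dark groove, and finish there holding: ring level around the groove, centred and still spread, the pliers held by the gripper and not resting on the hub. Leave the slide where it was and do not disturb the other things on the bench.

Things in the scene. Friction and masses are not known exactly. Their poses are not given: they have to be found in the camera images.
- knob (a joint): the red clamp knob: rad turned clockwise seen from above; starts loose at 0 to 0.25, the brake begins to bite at 1.1, hard stop at 1.5; turning takes about 0.1 N m, rising as it tightens; left at the stop it springs back to about 1.3 and stays there, tight
- knob_grip (a point): centre of the knob's bar grip, on its vertical axis; the bar is 42 mm long, 14 mm thick and spans 25 mm below to 7 mm above here. The frame turns with the knob: x along the bar, z up. It stands on the slide, 110 mm from the axle; the slide's aluminium block, 96 x 210 mm, has its top 37 mm below here
- groove (a point): middle of the dark groove on the axis of the upright steel axle, 105 mm above the bench; z up. Groove 10 mm high; axle diameter 24 mm, its chamfered end 36 mm above here; the white hub, 80 mm across, has its top 13 mm below here. The axle stands on a slide that, unlocked, moves up to 30 mm along its rail (this frame's y; the knob lies at y = -110 mm) when pushed with over 3 N
- squeeze (a joint): how far each pliers handle is squeezed in, rad: 0 relaxed, 0.138 fully, against the stop (ring fully spread); sprung open, needs about 8 N at point handles; nothing is harmed by 40 N; while being squeezed from relaxed the pliers creep 2 to 4 mm forward (towards the ring) through the fingers, and they line up with the fingers
- handles (a point): centre between the orange pliers handles, half-way up: grasp here. x runs along the pliers to the ring, z up. Here the handles measure 51 mm over their outsides relaxed, 36 mm squeezed (then parallel to x); each 8 mm thick, 18 mm high, from 55 mm behind to 25 mm ahead. On the rest it is 43 mm above the bench; supports 34 mm high stand 38 mm behind and 44 mm ahead. About 0.16 kg, balance 38 mm ahead
- ring_centre (a point): centre of the opening of the spread snap ring, which stays on the pliers' tips: 121.2 mm ahead of point handles along its x, same height; z along the ring's axis. Ring 3 mm thick, 3 mm wide, flat in the pliers' plane; relaxed its opening is 23 mm and will not pass over the axle, fully spread it clears the 24 mm axle by 2.4 mm all round
- rest: the low grey plastic rest on which the pliers lie, 190 x 100 mm, 34 mm high; fixed; origin on the bench under the pliers' pivot, x axis along the pliers
- bottle: white bottle with blue cap, 52 mm wide, 130 mm tall, origin at its underside; leave alone
- tube_tray: white tray of tubes with red caps, 100 x 150 mm, 44 mm high; leave alone
- tip_box: blue box of yellow tips, 85 x 120 mm, 51 mm high; leave alone
- spares_dish: white ceramic dish 60 mm wide, 8 mm high, with spare rings; leave alone
- pen: black pen 140 mm long, 10 mm thick, lying along its x; leave alone
- jar: amber jar with orange lid, 48 mm wide, 55 mm tall; leave alone
Things that resemble listed ones, but are neither listed nor needed, are in the scene too. Leave any blue look-alike of the part that bears squeeze alone.

How it is judged:
On the way, in this order (a step that is already met when the one before it is completed fails the run):
1. the clamp knob is turned clockwise until tight (value of joint knob above 1.15 rad), for 0.2 s.
2. the spread ring is around the upper end of the axle or just over it, held by the gripper (value of joint squeeze above 0.115 rad and contact force between the fingers and pliers above 1 N and horizontal distance between ring_centre and groove below 0.009 m and z of ring_centre in the frame of groove between 0.008 and 0.07 m), for 0.1 s.
At the end, for the whole second after the job is handed in: Knob over 1.15 rad, axle within 15 mm of its start; pliers held by the fingers, squeezed over 0.115 rad; ring centre within 7 mm of the axle's axis and 4.5 mm of the groove's mid-height, tilted under 0.12 rad, at rest, under 3 N between pliers and axle or hub (value of joint knob above 1.15 rad and distance of groove from where it was at the start of the episode below 0.015 m and value of joint squeeze above 0.115 rad and contact force between the fingers and pliers above 1 N and horizontal distance between ring_centre and groove below 0.007 m and z of ring_centre in the frame of groove between -0.0045 and 0.0045 m and angle between ring_centre's own z axis and vertical below 0.12 rad and contact force between pliers and fixture below 3 N and linear speed of pliers below 0.01 m/s); the arm keeps its last pose, push and grip.
It fails at once if another thing on the bench is disturbed (moved over 25 mm) (distance of any of bottle, tube_tray, tip_box, spares_dish, pen, jar from where it was at the start of the episode above 0.025 m).
It fails at once if the slide with the axle is pushed more than 20 mm away (distance of groove from where it was at the start of the episode above 0.02 m).
It also fails if it takes over 56 s, if anything falls off the work surface, if the arm or the gripper's body presses on something with over 40 N, if the wrist force passes 120 N, or if a joint passes its speed limit or range.

## Robot

A 6-joint arm with a two-finger parallel gripper is mounted at the origin on the work surface. World frame = base frame: x ahead of the robot, y to its left, z up, the work surface at z = 0. Lengths are in m, angles in rad, forces in N, time in s.
With the tool pointing down it reaches from about 0.25 to 0.775 m from the base axis. Payload 4 kg.
Tool frame: the origin (TCP) lies midway between the tips of the shut fingers; the grasp point (between the pads) lies 19 mm behind it (robot.pinch_z is the distance from the TCP to the grasp point, in m); x points along the fingers, y is the direction in which the jaws open and shut, and the axes are right-handed (so a half turn about x gives the same grasp; the last joint's range is limited). The gripper opens to 94 mm and grips with 3 to 60 N. Pads are 16 mm wide; open, the fingers measure 119 mm over their backs; the gripper's body (75 mm by 177 mm) begins 78 mm behind the grasp point.
Start: joints at [-1.294, 0.087, 1.371, -0, 1.684, -0.103], TCP at [0.204, -0.511, 0.206] pointing down, gripper open.
Joint ranges: [-3.1, 3.1], [-0.76, 2.03], [0.27, 2.55], [-1.08, 4.22], [0.17, 2.65], [-2.57, 2.57]. Speed limits (rad/s): [2.79, 2.79, 3.14, 3.14, 3.14, 3.14].

## Interface

Orientations are given as [roll, pitch, yaw] about the fixed x, y, z axes, in that order (R = Rz(yaw) Ry(pitch) Rx(roll)).
In Python, from bench import robot, imaging gives the robot as it stands. The module is installed in compiled form; this text tells all that it offers.
- The arm moves only by the tool drive_tool, never from a script. Its argument "commands" is a list that holds one entry, the list of rows, each a list of 4 numbers: the shift along the tool's x, y, z as a fraction of full scale, then the turn about the tool's x as a fraction of full scale. A call has 1 to 20 rows; each row shifts and turns the commanded pose from where the row before left it, along the tool's axes as they then stand; what a row does not reach is not made up. Full scale, the value 1, is 0.25 m for a shift and 360 degrees for a turn. A row lasts 1/10 s, in which the tool goes at most 50 mm and 8.59 degrees, less where a joint would pass 70% of its speed; a pose out of reach is approached as far as the arm can. A call with a number of a shift or a turn outside -1 to 1 is refused whole. A call with a gripper value outside its range is refused whole. "grip" is the opening, from 0 (shut) to 1 (fully open), set as the call begins (left out, the last holds). The fingers move at their own pace and stop on an object; the grip force is fixed at half the most. Time passes only in rows, so rows that do not move let the fingers close. It gives the time, the measured TCP pose, the force and the opening at its end, in the units of the state.
- robot.get_obs(): the state, without advancing time (a new reading comes with each control period).
- imaging.snapshot(name): name is "side" or "top"; returns a dict with "pixels" (384x512x3 uint8, red, green, blue), "z_map" (384x512 float32, m along the optical axis (not along the pixel's ray), 0 where there is no reading), "mtx" (3x3 intrinsics, pixels), "extrinsics" (4x4, takes a point from world to camera coordinates). Camera axes: x right, y up, looking along -z (the intrinsics and any distortion apply to the point x, -y, -z); pixel columns grow to the right and rows downward; lengths in m; the calibration is good to about 2 mm. A picture is of the moment at which its call begins.
- robot.close_job(): hands the job in, once; it reports no verdict.
The state is a dict: "time": time; "joint_positions": joint angles; "qvel": joint speeds; "joint_torque": joint torques, N m; "tool_pos": TCP position; "ee_rot": TCP orientation; "wrist_force": force on the tool from outside, world axes, zero at the start; "wrist_torque": the same for the moment, N m; "width": finger opening in m.
Only numpy, scipy, OpenCV 4.12 (cv2) and the standard library are available. Lean on these libraries where they do the work, as an engineer would, in place of code of your own. Each camera call takes 0.05 s, during which the arm holds its last target.

## Working session

There is one attempt and no reset: what is moved stays moved. The work goes in short steps, Python scripts to look and compute and a tool call to move; the robot and the scene stay as the last step left them, time stands still between calls to the robot, and variables do not carry over. Pictures are saved under pics/ and viewed, and the job is handed in when it is done.

Besides the shell and the picture viewer there is one more tool, called in YAML: its name, and indented under it one key for each argument. drive_tool: Moves the arm, as the interface text tells. Shift numbers are shares of 0.25 m and turn numbers shares of 360 degrees, none past 1 either way. Its arguments: {"type":"object","properties":{"commands":{"type":"array","items":{"type":"array","items":{"type":"array","items":{"type":"number","minimum":-1,"maximum":1}}}},"grip":{"type":"number"}},"required":["commands"]}

```bash
mkdir -p pics
cat > h.py <<'E'
import numpy as np,cv2
from bench import robot,imaging
def shot(name,fn):
    s=imaging.snapshot(name); np.savez(fn,**s); cv2.imwrite('pics/%s.png'%fn,s['pixels'][:,:,::-1]); return s
def load(fn): return dict(np.load(fn+'.npz'))
def cast(s,u,v,z):
    K=s['mtx'];T=s['extrinsics'];R=T[:3,:3];c=-R.T@T[:3,3]
    u=np.atleast_1d(u).astype(float);v=np.atleast_1d(v).astype(float)
    d=np.stack([(u-K[0,2])/K[0,0],-(v-K[1,2])/K[1,1],-np.ones_like(u)],1)@R
    return c+d*((z-c[2])/d[:,2])[:,None]
def pts(s):
    K=s['mtx'];T=s['extrinsics'];R=T[:3,:3];c=-R.T@T[:3,3]
    v,u=np.mgrid[:384,:512];d=np.stack([(u-K[0,2])/K[0,0],-(v-K[1,2])/K[1,1],-np.ones(u.shape)],-1)
    return c+(d*s['z_map'][...,None])@R
def proj(s,p):
    T=s['extrinsics'];q=T[:3,:3]@np.array(p)+T[:3,3];K=s['mtx']
    return K[0,0]*q[0]/-q[2]+K[0,2], K[1,1]*(-q[1])/-q[2]+K[1,2]
E
python3 - <<'E'
from h import *
for n in('top','side'):
    s=shot(n,n+'0');print(n,s['mtx'].round(1).tolist(),s['extrinsics'].round(3).tolist())
print(robot.get_obs()); print(robot.pinch_z)
E
```

```text
top [[414.2, 0.0, 254.3], [0.0, 414.2, 192.6], [0.0, 0.0, 1.0]] [[0.03, -0.999, -0.014, 0.01], [0.991, 0.028, 0.129, -0.54], [-0.129, -0.018, 0.992, -1.33], [0.0, 0.0, 0.0, 1.0]]
side [[352.5, 0.0, 261.3], [0.0, 352.5, 194.9], [0.0, 0.0, 1.0]] [[-0.993, -0.118, -0.006, 0.55], [0.069, -0.617, 0.784, -0.12], [-0.096, 0.778, 0.621, -0.971], [0.0, 0.0, 0.0, 1.0]]
{'time': 0.1, 'joint_positions': array([-1.29410559e+00,  8.79053028e-02,  1.37208293e+00,  8.49597674e-06,
        1.68362404e+00, -1.03098411e-01]), 'qvel': array([-0.0006341 ,  0.00029481, -0.00334091, -0.00042992,  0.00095244,
        0.00077576]), 'joint_torque': array([ 1.35459348e-03, -3.41250658e+01, -3.03302336e+01,  7.20084272e-02,
        3.03832570e-02, -1.02993140e-04]), 'tool_pos': array([ 0.20376159, -0.51032903,  0.20441825]), 'ee_rot': array([-1.67807564,  1.56877669,  1.8433071 ]), 'wrist_force': array([-1.05912974,  0.33539122,  0.00830022]), 'wrist_torque': array([ 0.07417004, -0.01187983,  0.01468026]), 'width': 0.09394018630293739}
0.0188
```

View pics/top0.png

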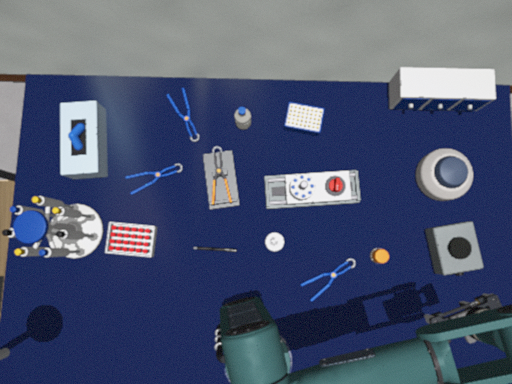

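View pics/side0.png

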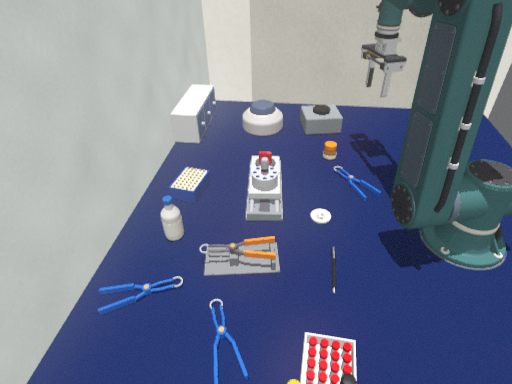

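Candidates (top view): for the pliers, the orange ones on the grey rest (220,178), against blue look-alikes at (183,115), (155,177) and (333,278). For the knob, the red bar on the slide (337,185), against the black knob (459,248), the dark dome (447,172) and the red tube caps (131,239). I choose the orange pliers and the red bar, and check both in close crops.

Run:
```python
from h import *
t=load('top0')['pixels'];s=load('side0')['pixels']
a=cv2.resize(t[135:220,195:370],None,fx=4.5,fy=4.5,interpolation=cv2.INTER_CUBIC)
cv2.imwrite('pics/c1.png',a[:,:,::-1])
b=cv2.resize(s[140:280,190:300],None,fx=4,fy=4,interpolation=cv2.INTER_CUBIC)
cv2.imwrite('pics/c2.png',b[:,:,::-1])
```

```text
(no output)
```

View pics/c1.png

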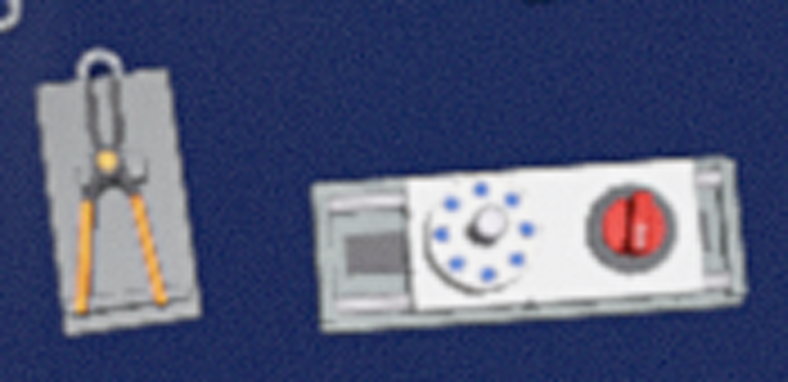

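View pics/c2.png

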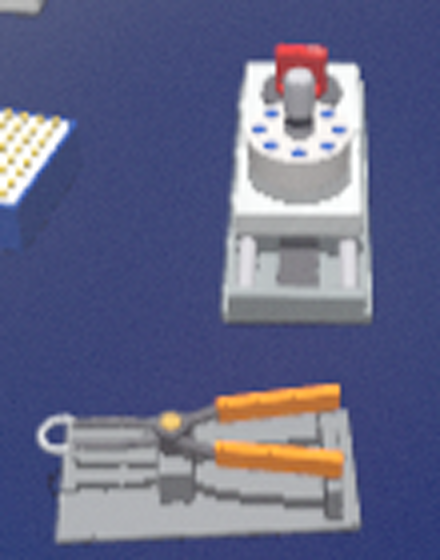

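The crops confirm the orange pliers on the grey rest with the silver ring pointing away (+x), and the red bar knob on the aluminium slide beside the hub and axle. Now I measure.

Run:
```python
from h import *
np.set_printoptions(precision=4,suppress=True)
for n in('top','side'):
    s=load(n+'0');P=pts(s);hsv=cv2.cvtColor(s['pixels'],cv2.COLOR_RGB2HSV);H,S,V=cv2.split(hsv)
    v,u=np.mgrid[:384,:512]
    print('##',n,'bench z',P[215:225,170:190,2].mean() if n=='top' else P[150:160,370:380,2].mean())
    red=((H<6)|(H>174))&(S>150)&(V>60)
    win=(u>310)&(u<365)&(v>165)&(v<205) if n=='top' else (u>245)&(u<285)&(v>140)&(v<175)
    m=red&win; q=P[m]; print('red n',m.sum(),'z pct',np.percentile(q[:,2],[2,10,50,90,98]))
    zt=np.percentile(q[:,2],95); tp=m&(P[...,2]>zt-.006)
    qq=P[tp];print(' top face',tp.sum(),qq.mean(0)); 
    r=cv2.minAreaRect(np.float32(qq[:,:2]));print(' rect',r)
    orr=(H>8)&(H<22)&(S>150)&(V>120)
    win=(u>200)&(u<245)&(v>140)&(v<215) if n=='top' else (u>190)&(u<290)&(v>230)&(v<270)
    m=orr&win; nn,lab,st,ce=cv2.connectedComponentsWithStats(m.astype('uint8'))
    for i in range(1,nn):
        if st[i,4]<12: continue
        q=P[lab==i];r=cv2.minAreaRect(np.float32(q[:,:2]))
        print(' orange',st[i],ce[i],q.mean(0),'z',np.percentile(q[:,2],[5,50,95]),r)
    # axle top
    win=(u>285)&(u<325)&(v>165)&(v<210) if n=='top' else (u>245)&(u<285)&(v>145)&(v<200)
    m=win&(P[...,2]>.120)&(P[...,2]<.15)&~red; q=P[m];print('axle n',m.sum(),q.mean(0),'z',np.percentile(q[:,2],[5,50,95]))
    m=win&(P[...,2]>.086)&(P[...,2]<.097);q=P[m];print('hub',m.sum(),q.mean(0),cv2.minEnclosingCircle(np.float32(q[:,:2])))
s=load('top0');P=pts(s)
# block top
q=P[165:210,350:362].reshape(-1,3)
for c in range(262,366,4): print(c,P[[172,180,187,195,203],c][:,2])
```

```text
## top bench z 0.0003413068751432635
red n 115 z pct [0.0618 0.0643 0.0718 0.0976 0.0996]
 top face 32 [ 0.5651 -0.2269  0.1373]
 rect ((0.46532487869262695, -0.12665683031082153), (0.029736772179603577, 0.3260633945465088), 43.55378723144531)
 orange [225 179   7  24  26] [227.7692 190.5385] [0.5345 0.1082 0.1031] z [0.0475 0.0518 0.0569] ((0.466450035572052, 0.07118286937475204), (0.24709142744541168, 0.02025856077671051), 29.38181495666504)
 orange [213 180   2  24  38] [213.5263 191.8684] [0.5358 0.1588 0.0523] z [0.0475 0.0524 0.0562] ((0.5368731617927551, 0.1588565707206726), (0.07535982877016068, 0.00460174772888422), 2.407036542892456)
axle n 53 [ 0.5555 -0.125   0.1392] z [0.1289 0.1408 0.1448]
hub 415 [ 0.5564 -0.1251  0.0921] ((0.5572460889816284, -0.12569691240787506), 0.03985331207513809)
## side bench z 0.0023393011824856414
red n 75 z pct [0.0652 0.0699 0.0885 0.0971 0.0984]
 top face 31 [ 0.5732 -0.2307  0.0958]
 rect ((0.5701535940170288, -0.23232939839363098), (0.012210829183459282, 0.03660256043076515), 88.75711822509766)
 orange [244 236  31   9 177] [259.1356 240
[... 945 characters left out ...]
0917 0.0946 0.0373]
302 [0.0009 0.0896 0.1362 0.0889 0.0352]
306 [0.0004 0.0874 0.138  0.0931 0.0153]
310 [-0.0016  0.0918  0.095   0.091   0.0155]
314 [0.0011 0.0556 0.0878 0.0524 0.0109]
318 [-0.0008  0.0546  0.0532  0.0497  0.0141]
322 [0.0481 0.0552 0.0483 0.0524 0.0187]
326 [0.058  0.0516 0.0601 0.0547 0.0157]
330 [0.0509 0.0631 0.0669 0.0512 0.0139]
334 [0.0536 0.0693 0.0788 0.0603 0.0103]
338 [0.0503 0.0981 0.0992 0.0645 0.011 ]
342 [0.0457 0.0557 0.059  0.0569 0.0146]
346 [ 0.0559  0.0496  0.0499  0.0519 -0.0021]
350 [0.0101 0.008  0.0545 0.0526 0.0014]
354 [ 0.0206  0.0155  0.0145  0.0242 -0.0026]
358 [0.0021 0.0244 0.024  0.0236 0.0012]
362 [ 0.0048 -0.0021  0.0027 -0.0012 -0.0014]
```

```bash
cat > m.py <<'E'
from h import *
np.set_printoptions(precision=4,suppress=True)
def orange(s,win):
    hsv=cv2.cvtColor(s['pixels'],cv2.COLOR_RGB2HSV);H,S,V=cv2.split(hsv)
    m=((H>8)&(H<22)&(S>120)&(V>100)).astype('uint8')
    w=np.zeros_like(m);w[win[2]:win[3],win[0]:win[1]]=1
    return m*w
E
python3 - <<'E'
from m import *
for n in('top','side'):
    s=load(n+'0');T=s['extrinsics'];print('##',n,'cam',-T[:3,:3].T@T[:3,3])
    P=pts(s)
    m=orange(s,(200,245,172,215) if n=='top' else (230,290,230,262))
    nn,lab,st,ce=cv2.connectedComponentsWithStats(m)
    for i in range(1,nn):
        if st[i,4]<12: continue
        v,u=np.nonzero(lab==i);q=cast(s,u,v,.052 if n=='top' else .047);
        md=np.median(P[lab==i],0)
        r=cv2.minAreaRect(np.float32(q[:,:2]*1000));l=cv2.fitLine(np.float32(q[:,:2]),cv2.DIST_HUBER,0,.001,.001).ravel()
        pr=(q[:,:2]-l[2:])@l[:2]
        print(st[i],q.mean(0),'rect',r,'line',l,'ends',l[2:]+l[:2]*pr.min(),l[2:]+l[:2]*pr.max(), 'zmed',md)
# numeric crops
s=load('top0');hsv=cv2.cvtColor(s['pixels'],cv2.COLOR_RGB2HSV);H,S,V=cv2.split(hsv)
# hub + block: bright
m=((S<40)&(V>170)).astype('uint8'); m[:, :284]=0;m[:,360:]=0;m[:165]=0;m[210:]=0
cs,_=cv2.findContours(m,cv2.RETR_EXTERNAL,cv2.CHAIN_APPROX_NONE);c=max(cs,key=cv2.contourArea)
q=cast(s,c[:,0,0],c[:,0,1],.053);print('block',cv2.minAreaRect(np.float32(q[:,:2]*1000)))
# blue dots on hub at z .092
b=((H>100)&(H<125)&(S>90)&(V>90)).astype('uint8');b[:,:286]=0;b[:,318:]=0;b[:172]=0;b[202:]=0
nn,lab,st,ce=cv2.connectedComponentsWithStats(b)
q=cast(s,ce[1:,0],ce[1:,1],.092);print(st[1:,4],q[:,:2]);
A=np.c_[2*q[:,:2],np.ones(len(q))];x=np.linalg.lstsq(A,(q[:,:2]**2).sum(1),rcond=None)[0];print('dots circle',x[:2],np.sqrt(x[2]+x[0]**2+x[1]**2))
# grey disc under knob
red=((H<8)|(H>172))&(S>120)
d=((V<130)&(S<80)|red).astype('uint8');d[:,:322]=0;d[:,352:]=0;d[:168]=0;d[202:]=0
cs,_=cv2.findContours(d,cv2.RETR_EXTERNAL,cv2.CHAIN_APPROX_NONE);c=max(cs,key=cv2.contourArea)
q=cast(s,c[:,0,0],c[:,0,1],.06);print('disc',cv2.minEnclosingCircle(np.float32(q[:,:2]*1000)),q.mean(0),cv2.fitEllipse(np.float32(q[:,:2]*1000)))
P=pts(s);tp=red&(P[...,2]>.088)&(P[...,2]<.106);tp[:,:322]=0;tp[:,352:]=0
v,u=np.nonzero(tp);print(np.c_[u,v,P[tp][:,2]*1000].round(0).astype(int).tolist())
q=cast(s,u,v,.097);print('bar top',q.mean(0),cv2.minAreaRect(np.float32(q[:,:2]*1000)),cv2.fitLine(np.float32(q[:,:2]),cv2.DIST_L2,0,.001,.001).ravel())
a=cv2.resize(s['pixels'][165:210,318:358],None,fx=12,fy=12,interpolation=cv2.INTER_NEAREST);cv2.imwrite('pics/c3.png',a[:,:,::-1])
E
```

```text
## top cam [0.3638 0.0017 1.3891]
[224 179   8  24  47] [0.5423 0.1133 0.052 ] rect ((541.7698974609375, 113.30888366699219), (79.12788391113281, 6.161960601806641), 15.300318717956543) line [0.9622 0.2724 0.5423 0.1133] ends [0.5037 0.1024] [0.5799 0.124 ] zmed [0.5402 0.112  0.0512]
[212 180   4  25  59] [0.5358 0.1594 0.052 ] rect ((535.5068969726562, 159.34034729003906), (7.3309326171875, 79.26400756835938), 88.89083099365234) line [ 0.9998 -0.0178  0.5295  0.1593] ends [0.4959 0.1599] [0.5751 0.1585] zmed [0.5355 0.1594 0.0519]
## side cam [0.4612 0.7463 0.7   ]
[244 236  31   9 190] [0.5449 0.1143 0.047 ] rect ((545.322509765625, 114.13712310791016), (79.28904724121094, 22.309720993041992), 14.274569511413574) line [0.9635 0.2675 0.5449 0.1143] ends [0.5069 0.1037] [0.5835 0.125 ] zmed [0.5437 0.1149 0.049 ]
[244 250  32   9 195] [0.5393 0.1614 0.047 ] rect ((540.0220947265625, 160.87074279785156), (20.945693969726562, 78.25701904296875), 89.65216064453125) line [ 1.     -0.0071  0.5393  0.1614] ends [0.5009 0.1617] [0.5792 0.1612] zmed [0.5384 0.1624 0.049 ]
block ((558.320739
[... 844 characters left out ...]
, 181, 93], [335, 182, 97], [336, 182, 99], [337, 182, 98], [338, 182, 97], [339, 182, 100], [335, 183, 97], [336, 183, 91], [337, 183, 100], [338, 183, 95], [339, 183, 93], [335, 184, 92], [336, 184, 97], [337, 184, 97], [338, 184, 94], [339, 184, 93], [335, 185, 96], [339, 185, 93], [335, 186, 96], [338, 186, 96], [339, 186, 94], [335, 187, 94], [338, 187, 99], [339, 187, 96], [335, 188, 90], [338, 188, 101], [335, 189, 91], [336, 189, 102], [338, 189, 94], [339, 189, 91], [336, 190, 96], [337, 190, 93], [338, 190, 93]]
bar top [ 0.5682 -0.2344  0.097 ] ((566.0540771484375, -234.19244384765625), (38.409820556640625, 12.56513786315918), 0.22429972887039185) [ 0.9999 -0.0153  0.5682 -0.2344]
```

View pics/c3.png

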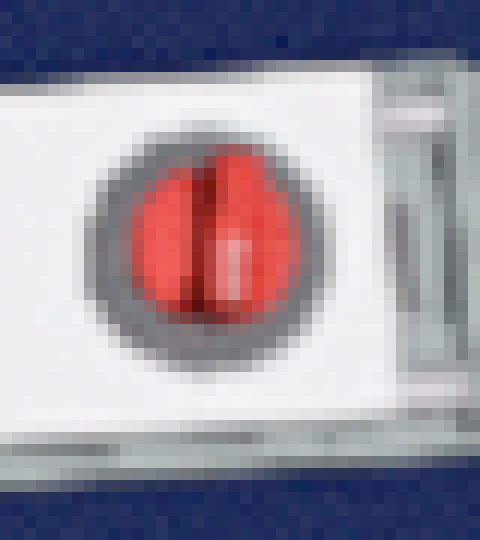

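```bash
cat >> h.py <<'E'
from scipy.spatial.transform import Rotation as Ro
def st():
    o=robot.get_obs();R=Ro.from_euler('xyz',o['ee_rot']).as_matrix();return o,R
def delta(target):
    o,R=st();return R.T@(np.array(target)-o['tool_pos'])/.25
E
python3 - <<'E'
from m import *
o,R=st();print(R);print(robot.get_obs()['width'])
print('knob d', delta([.5655,-.234,.2]))
s=load('top0')
for p in ([.5555,.1388,.043],[.6757,.1542,.043],[.557,-.125,.141]): print([np.round(proj(load(n+'0'),p),1) for n in('top','side')])
for n in('top','side'):
    s=load(n+'0')['pixels']
    a=s[135:215,195:250] if n=='top' else s[225:280,190:290]
    k=7 if n=='top' else 7
    cv2.imwrite('pics/c4%s.png'%n,cv2.resize(a,None,fx=k,fy=k,interpolation=cv2.INTER_CUBIC)[:,:,::-1])
P=pts(load('top0'));print(P[185:205:2,218:224,2].round(3))
E
```

```text
[[-0.0005  0.3707 -0.9287]
 [ 0.0019 -0.9287 -0.3707]
 [-1.     -0.002  -0.0002]]
0.09394018630293739
knob d [ 0.019  -0.4901 -1.7536]
[array([220.2, 186.5]), array([254.1, 247.9])]
[array([217. , 150.6]), array([206.1, 248.4])]
[array([303.6, 183.8]), array([265. , 158.8])]
[[ 0.006  0.007  0.003  0.005  0.01   0.007]
 [ 0.008  0.005  0.007  0.006  0.006  0.004]
 [ 0.007  0.008  0.006  0.008  0.004  0.004]
 [ 0.006  0.008  0.001  0.008  0.007  0.006]
 [ 0.003  0.002  0.003  0.003  0.006  0.012]
 [ 0.003  0.007  0.011  0.01   0.005  0.009]
 [ 0.005  0.008  0.007  0.006  0.008  0.004]
 [ 0.002  0.012  0.006 -0.001  0.007  0.004]
 [ 0.037  0.035  0.035  0.034  0.032  0.038]
 [ 0.035  0.025  0.021  0.016  0.013  0.008]]
```

View pics/c4top.png

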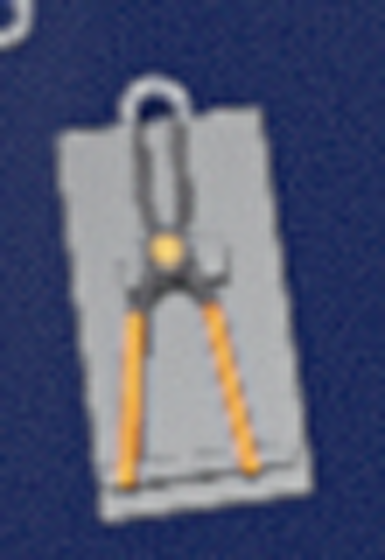

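View pics/c4side.png

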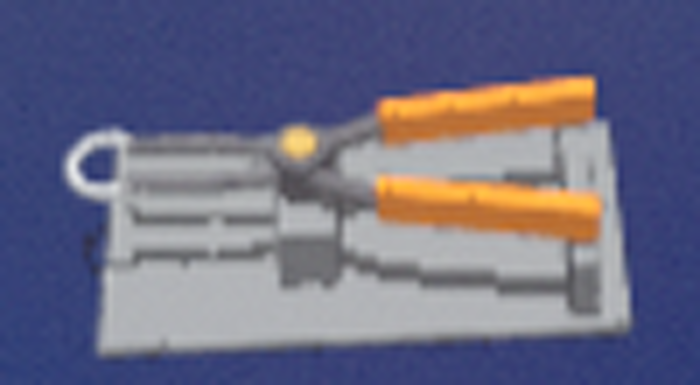

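The predicted ring centre falls on the ring in the top view (217,151) and the sizes agree, so I move now. Axle (0.557,-0.125), knob (0.5655,-0.234), handles (0.555,0.139).

drive_tool:
  commands:
    - [[0, -0.038, -0.135, 0], [0, -0.038, -0.135, 0], [0, -0.038, -0.135, 0], [0, -0.038, -0.135, 0], [0, -0.038, -0.135, 0], [0, -0.038, -0.135, 0], [0, -0.038, -0.135, 0], [0, -0.038, -0.135, 0], [0, -0.038, -0.135, 0], [0, -0.038, -0.135, 0], [0, -0.038, -0.135, 0], [0, -0.038, -0.135, 0], [0, -0.034, -0.133, 0], [0, 0, 0, 0]]
  grip: 1

```text
time: 1.5
tool_pos: [0.5677, -0.2315, 0.204]
ee_rot: [-1.597, 1.569, 1.929]
wrist_force: [0.1, -0.8, 0.2]
width: 0.0937
```

drive_tool:
  commands:
    - [[0, 0, 0, -0.023], [0, 0, 0, -0.023], [0, 0, 0, -0.023], [0, 0, 0, -0.023], [0, 0, 0, -0.023], [0, 0, 0, -0.023], [0, 0, 0, -0.023], [0, 0, 0, -0.023], [0, 0, 0, -0.023], [0, 0, 0, -0.023], [0, 0, 0, -0.023], [0, 0, 0, -0.023], [0, 0, 0, -0.023], [0, 0, 0, -0.023], [0, 0, 0, -0.023], [0, 0, 0, -0.023], [0, 0, 0, -0.023], [0, 0, 0, -0.023], [0, 0, 0, -0.023], [0, 0, 0, 0]]

```text
time: 3.5
tool_pos: [0.5647, -0.2352, 0.205]
ee_rot: [3.132, 1.57, 3.115]
wrist_force: [-0.5, -0.7, 0.5]
width: 0.0942
```

Run:
```python
from m import *
o,R=st();print(o['time'],o['tool_pos'],R,o['joint_positions'],o['wrist_force']);print('yaw y',np.degrees(np.arctan2(R[1,1],R[0,1])))
print('knob d', delta([.5655,-.234,.071]))
```

```text
3.5 [ 0.5647 -0.2352  0.205 ] [[-0.0011  0.0173  0.9998]
 [ 0.      0.9998 -0.0173]
 [-1.      0.     -0.0011]] [-0.4871  0.2264  1.2133 -0.0005  1.7029 -2.0406] [-0.5435 -0.7269  0.5361]
yaw y 89.00737683124449
knob d [0.5361 0.0049 0.0038]
```

drive_tool:
  commands:
    - [[0.1, 0.005, 0.003, 0], [0.12, 0, 0, 0], [0.12, 0, 0, 0], [0.08, 0, 0, 0], [0.04, 0, 0, 0], [0.04, 0, 0, 0], [0.028, 0, 0, 0], [0, 0, 0, 0]]
  grip: 0.5

```text
time: 4.3
tool_pos: [0.566, -0.2334, 0.0731]
ee_rot: [2.865, 1.57, 2.848]
wrist_force: [-0.3, 0.3, -0.7]
width: 0.0471
```

Run:
```python
from m import *
o,R=st();print(o['time'],o['tool_pos'],o['wrist_force'],o['width'])
a=shot('top','top1');b=shot('side','side1')
x=cv2.resize(a['pixels'][150:230,290:390],(500,400));y=cv2.resize(b['pixels'][110:220,210:310],(364,400))
cv2.imwrite('pics/d1.png',np.hstack([x,y])[:,:,::-1][:,:800])
```

```text
4.3 [ 0.566  -0.2334  0.0731] [-0.3125  0.3111 -0.7216] 0.04708545232679094
```

View pics/d1.png

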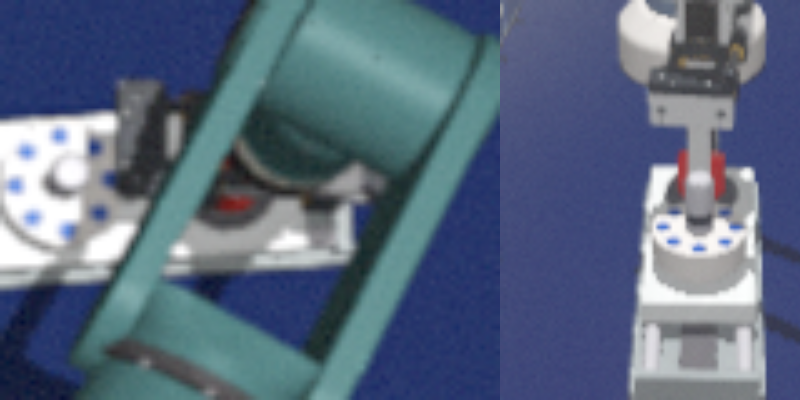

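The side crop shows the finger centred on the red bar, with the axle in front of it. The top view is blocked by the arm. Gripping the bar.

drive_tool:
  commands:
    - [[0, 0, 0, 0], [0, 0, 0, 0], [0, 0, 0, 0], [0, 0, 0, 0], [0, 0, 0, 0], [0, 0, 0, 0]]
  grip: 0

```text
time: 5.0
tool_pos: [0.5663, -0.2344, 0.0738]
ee_rot: [-1.402, 1.569, -1.418]
wrist_force: [-0.2, -3.8, 0.6]
width: 0.014
```

drive_tool:
  commands:
    - [[0, 0, 0, 0.02], [0, 0, 0, 0.02], [0, 0, 0, 0.02], [0, 0, 0, 0]]

```text
time: 5.4
tool_pos: [0.5664, -0.2336, 0.0738]
ee_rot: [-0.381, 1.57, -0.774]
wrist_force: [-1.0, -1.4, 1.3]
width: 0.0138
```

drive_tool:
  commands:
    - [[0, 0, 0, 0.02], [0, 0, 0, 0.02], [0, 0, 0, 0.02], [0, 0, 0, 0.02], [0, 0, 0, 0.02], [0, 0, 0, 0]]

```text
time: 6.0
tool_pos: [0.5673, -0.2326, 0.0738]
ee_rot: [1.441, 1.568, 0.423]
wrist_force: [2.4, 0.9, 0.6]
width: 0.0136
```

Run:
```python
from m import *
o,R=st();print(o['time'],o['tool_pos'],o['wrist_force'],o['wrist_torque'],o['width'],np.degrees(np.arctan2(R[1,1],R[0,1])))
```

```text
6.0 [ 0.5673 -0.2326  0.0738] [2.4023 0.8695 0.5895] [ 0.0808 -0.5531 -0.0217] 0.013568896559881714 31.649188419715028
```

drive_tool:
  commands:
    - [[0, 0, 0, 0.02], [0, 0, 0, 0.015], [0, 0, 0, 0.015], [0, 0, 0, 0]]

```text
time: 6.4
tool_pos: [0.5678, -0.2324, 0.0738]
ee_rot: [1.676, 1.567, 0.345]
wrist_force: [4.4, 1.2, 0.0]
width: 0.0139
```

Run:
```python
from m import *
o,R=st();print(o['time'],o['tool_pos'],o['wrist_force'],o['wrist_torque'],o['width'],np.degrees(np.arctan2(R[1,1],R[0,1])))
```

```text
6.4 [ 0.5678 -0.2324  0.0738] [4.4424 1.1755 0.0429] [ 0.3267 -1.0004  0.0652] 0.013889212474632262 13.75732602009822
```

drive_tool:
  commands:
    - [[0, 0, 0, 0.015], [0, 0, 0, 0.01], [0, 0, 0, 0]]

```text
time: 6.7
tool_pos: [0.568, -0.2322, 0.0738]
ee_rot: [1.847, 1.567, 0.361]
wrist_force: [4.2, 1.7, 0.7]
width: 0.0143
```

Run:
```python
from m import *
o,R=st();print(o['time'],o['tool_pos'],o['wrist_force'],o['wrist_torque'],o['width'],np.degrees(np.arctan2(R[1,1],R[0,1])))
```

```text
6.7 [ 0.568  -0.2322  0.0738] [4.1972 1.7004 0.6586] [ 0.3503 -1.0151  0.6853] 0.014269165091108803 4.886633854059475
```

Torque rose sharply to 0.69 N m, so the knob is at its stop. Release, rise and check.

drive_tool:
  commands:
    - [[0, 0, 0, 0], [0, 0, 0, 0], [0, 0, 0, 0], [0, 0, 0, 0]]
  grip: 0.5

```text
time: 7.1
tool_pos: [0.5656, -0.2336, 0.0731]
ee_rot: [-1.616, 1.569, -3.108]
wrist_force: [-0.7, -0.2, 0.7]
width: 0.043
```

drive_tool:
  commands:
    - [[-0.05, 0, 0, 0], [-0.1, 0, 0, 0], [-0.15, 0, 0, 0], [-0.15, 0, 0, 0], [-0.1, 0, 0, 0], [0, 0, 0, 0]]

```text
time: 7.7
tool_pos: [0.5683, -0.2346, 0.2176]
ee_rot: [0.987, 1.56, -0.506]
wrist_force: [0.4, 0.5, 1.0]
width: 0.0473
```

Run:
```python
from m import *
o,R=st();print(o['time'],o['tool_pos'],np.degrees(np.arctan2(R[1,1],R[0,1])))
print('pliers d',delta([.5555,.1388,.16]))
```

```text
7.7 [ 0.5683 -0.2346  0.2176] 4.493720806331179
pliers d [ 0.222   0.064  -1.4944]
```

drive_tool:
  commands:
    - [[0, 0.005, -0.08, 0], [0, 0.006, -0.13, 0], [0, 0.006, -0.14, 0], [0, 0.006, -0.14, 0], [0, 0.006, -0.14, 0], [0, 0.006, -0.14, 0], [0, 0.006, -0.14, 0], [0, 0.006, -0.14, 0], [0, 0.006, -0.14, 0], [0, 0.006, -0.14, 0], [0, 0.006, -0.1, 0], [0, 0.005, -0.064, 0], [0, 0, 0, 0]]
  grip: 1

```text
time: 9.0
tool_pos: [0.553, 0.1425, 0.2088]
ee_rot: [-1.588, 1.567, -3.077]
wrist_force: [0.5, -0.9, 0.1]
width: 0.094
```

drive_tool:
  commands:
    - [[0, 0, 0, 0.022], [0, 0, 0, 0.022], [0, 0, 0, 0.022], [0, 0, 0, 0.022], [0, 0, 0, 0.022], [0, 0, 0, 0.022], [0, 0, 0, 0.022], [0, 0, 0, 0.022], [0, 0, 0, 0.022], [0, 0, 0, 0.022], [0, 0, 0, 0.022], [0, 0, 0, 0]]

```text
time: 10.2
tool_pos: [0.5542, 0.139, 0.2101]
ee_rot: [0.393, 1.569, -2.621]
wrist_force: [-0.5, 0.6, 0.1]
width: 0.094
```

Run:
```python
from m import *
o,R=st();print(o['time'],o['tool_pos'],np.degrees(np.arctan2(R[1,1],R[0,1])),R[:,0])
print('pliers d',delta([.5555,.1388,.026]))
a=shot('top','top2');b=shot('side','side2')
x=cv2.resize(a['pixels'][130:220,260:380],(533,400))
cv2.imwrite('pics/d2.png',x[:,:,::-1])
cv2.imwrite('pics/d2s.png',cv2.resize(b['pixels'][130:290,180:300],None,fx=3.5,fy=3.5)[:,:,::-1])
```

```text
10.2 [0.5542 0.139  0.2101] -82.71948908747656 [-0.0016 -0.0009 -1.    ]
pliers d [ 0.7362  0.0011 -0.0064]
```

View pics/d2.png

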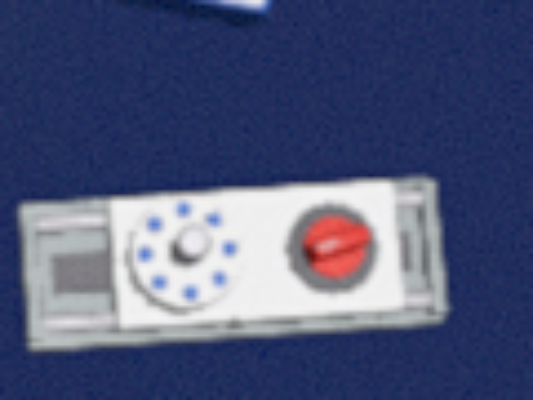

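View pics/d2s.png

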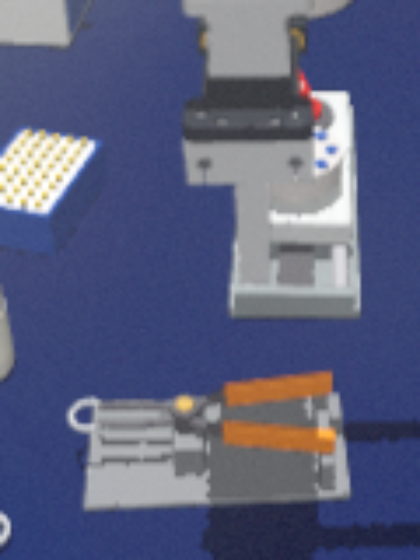

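The knob bar has turned about 73° clockwise (now from (310,253) to (370,235) in the crop), and the slide looks unmoved. Descending on the handles.

drive_tool:
  commands:
    - [[0.1, 0.001, -0.006, 0], [0.14, 0, 0, 0], [0.14, 0, 0, 0], [0.12, 0, 0, 0], [0.1, 0, 0, 0], [0.07, 0, 0, 0], [0.04, 0, 0, 0], [0.026, 0, 0, 0], [0, 0, 0, 0]]

```text
time: 11.2
tool_pos: [0.5558, 0.1401, 0.0265]
ee_rot: [0.218, 1.57, -2.794]
wrist_force: [1.1, 0.1, -0.6]
width: 0.0938
```

Run:
```python
from m import *
o,R=st();print(o['time'],o['tool_pos'],o['wrist_force'])
b=shot('side','side3')
cv2.imwrite('pics/d3s.png',cv2.resize(b['pixels'][190:290,180:300],None,fx=5,fy=5)[:,:,::-1])
```

```text
11.2 [0.5558 0.1401 0.0265] [ 1.1115  0.0629 -0.6098]
```

View pics/d3s.png

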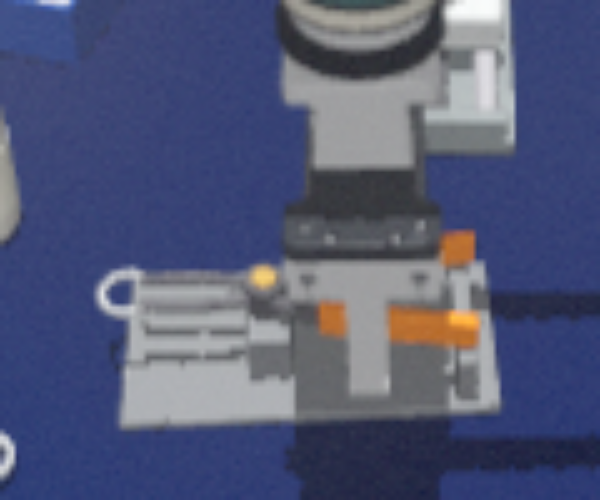

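The finger crosses the near handle at crop column 369, 31% of the way from its front end, which is where point handles lies. Closing.

drive_tool:
  commands:
    - [[0, 0, 0, 0], [0, 0, 0, 0], [0, 0, 0, 0], [0, 0, 0, 0], [0, 0, 0, 0], [0, 0, 0, 0], [0, 0, 0, 0], [0, 0, 0, 0]]
  grip: 0

```text
time: 12.05
tool_pos: [0.5559, 0.1401, 0.0271]
ee_rot: [1.033, 1.57, -1.98]
wrist_force: [-1.8, 0.5, 2.0]
width: 0.0349
```

drive_tool:
  commands:
    - [[-0.02, 0, 0, 0], [-0.04, 0, 0, 0], [-0.08, 0, 0, 0], [-0.12, 0, 0, 0], [-0.12, 0, 0, 0], [-0.12, 0, 0, 0], [-0.12, 0, 0, 0], [-0.06, 0, 0, 0], [0, 0, 0, 0], [0, 0, 0, 0]]

```text
time: 13.05
tool_pos: [0.5557, 0.1403, 0.196]
ee_rot: [0.063, 1.569, -2.95]
wrist_force: [-0.1, 0.1, -2.0]
width: 0.0349
```

Run:
```python
from m import *
o,R=st();print(o['time'],o['tool_pos'],o['wrist_force'],o['wrist_torque'],o['width'],np.degrees(np.arctan2(R[1,1],R[0,1])))
b=shot('side','side4');a=shot('top','top4')
cv2.imwrite('pics/d4s.png',cv2.resize(b['pixels'][140:290,170:320],None,fx=4,fy=4)[:,:,::-1])
cv2.imwrite('pics/d4t.png',cv2.resize(a['pixels'][110:230,180:300],None,fx=4,fy=4)[:,:,::-1])
```

```text
13.05 [0.5557 0.1403 0.196 ] [-0.0753  0.0656 -2.0164] [-0.0037  0.0609 -0.0122] 0.034947459974073405 -82.63619691096679
```

View pics/d4s.png

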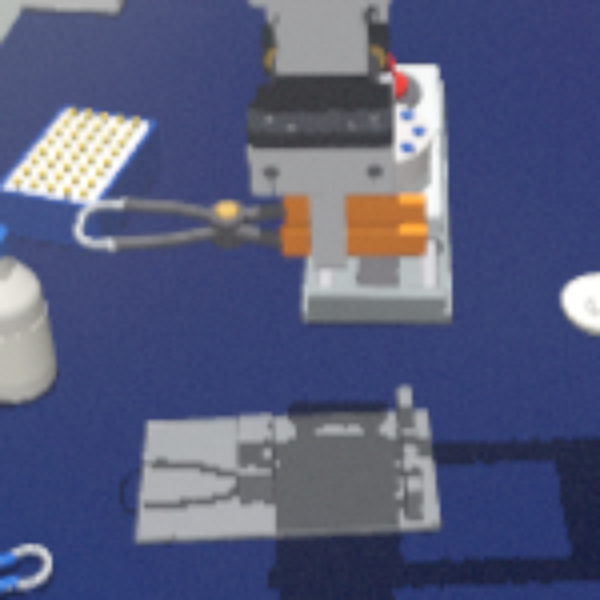

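View pics/d4t.png

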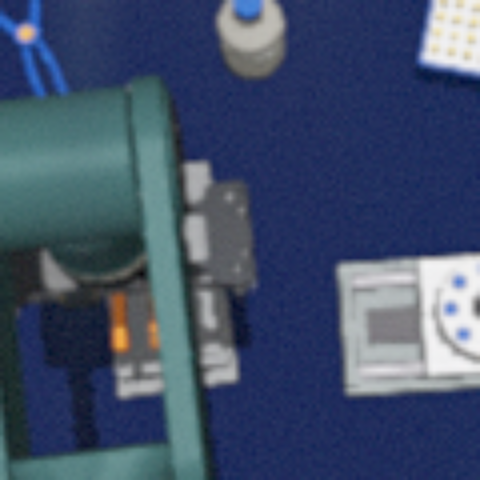

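The pliers are lifted and squeezed, with width 35 mm and a moment of 0.061 N m that matches the known balance. Moving on to above the axle.

Run:
```python
from m import *
print(delta([.434,-.1409,.190]))
```

```text
[0.0207 1.053  0.6239]
```

drive_tool:
  commands:
    - [[0, 0.04, 0.03, 0], [0, 0.08, 0.05, 0], [0, 0.1, 0.06, 0], [0, 0.1, 0.06, 0], [0, 0.1, 0.06, 0], [0, 0.1, 0.06, 0], [0, 0.1, 0.06, 0], [0, 0.1, 0.06, 0], [0, 0.1, 0.06, 0], [0, 0.09, 0.05, 0], [0, 0.08, 0.04, 0], [0, 0.04, 0.02, 0], [0, 0.023, 0.014, 0], [0, 0, 0, 0], [0, 0, 0, 0], [0, 0, 0, 0]]

```text
time: 14.75
tool_pos: [0.4353, -0.14, 0.1969]
ee_rot: [-1.733, 1.571, 1.539]
wrist_force: [-0.0, 0.8, -1.4]
width: 0.0345
```

Run:
```python
from m import *
o,R=st();print(o['time'],o['tool_pos'],o['wrist_force'],o['wrist_torque'],o['width'],np.degrees(np.arctan2(R[1,1],R[0,1])),R[:,0])
b=shot('side','side5');a=shot('top','top5')
cv2.imwrite('pics/d5s.png',cv2.resize(b['pixels'][100:230,220:350],None,fx=4.5,fy=4.5)[:,:,::-1])
cv2.imwrite('pics/d5t.png',cv2.resize(a['pixels'][110:300,240:400],None,fx=3,fy=3)[:,:,::-1])
```

```text
14.75 [ 0.4353 -0.14    0.1969] [-0.0343  0.7678 -1.3518] [ 0.031   0.0455 -0.014 ] 0.03452408670143105 -82.56699901193566 [ 0.      0.0003 -1.    ]
```

View pics/d5s.png

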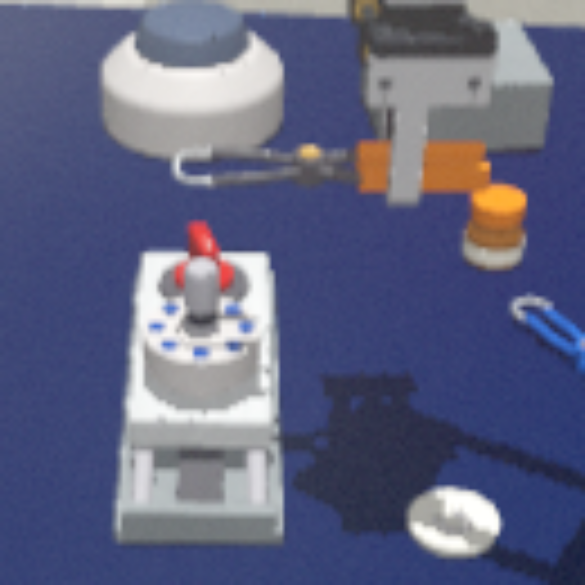

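View pics/d5t.png

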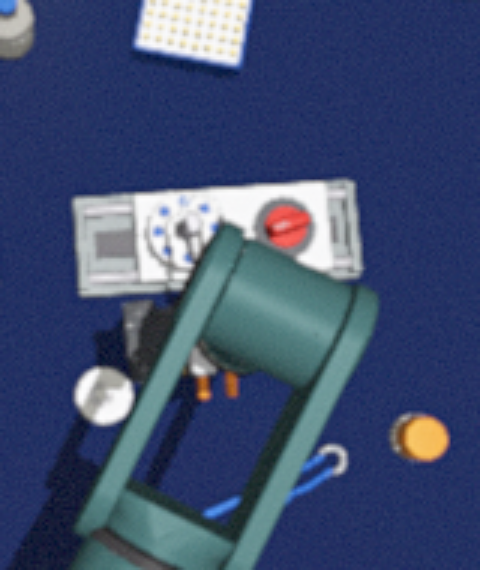

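Run:
```python
from m import *
a=load('top5');b=load('side5')
cv2.imwrite('pics/e5t.png',cv2.resize(a['pixels'][170:215,285:325],None,fx=14,fy=14,interpolation=cv2.INTER_CUBIC)[:,:,::-1])
cv2.imwrite('pics/e5s.png',cv2.resize(b['pixels'][125:150,255:345],None,fx=8,fy=8,interpolation=cv2.INTER_CUBIC)[:,:,::-1])
p=[.4353+.123,-.14+.0159,.2137]
for s in(a,b): print(np.round(proj(s,p),1),np.round(proj(s,[.557,-.125,.141]),1),np.round(proj(s,[.557,-.125,.092]),1))
P=pts(b);print(P[132:142,258:266,2].round(3));
m=orange(b,(295,335,125,150));q=P[m>0];print(np.median(q,0))
```

```text
[306.  179.5] [303.6 183.8] [302.  186.1]
[264.6 136.9] [265.  158.8] [265.  172.5]
[[ 0.015  0.016  0.017  0.017  0.013  0.017  0.014  0.014]
 [ 0.008  0.011  0.007  0.216  0.216  0.213  0.214  0.216]
 [ 0.006  0.215  0.214  0.212  0.007  0.008  0.008  0.005]
 [ 0.003  0.216  0.003 -0.     0.003  0.004  0.002  0.001]
 [ 0.005  0.216  0.003  0.002  0.005  0.002  0.004 -0.001]
 [-0.     0.215  0.     0.003  0.002  0.001  0.003  0.004]
 [ 0.002  0.216  0.217  0.005  0.003  0.003  0.003  0.001]
 [ 0.003  0.001  0.214  0.215  0.215  0.216  0.216  0.215]
 [ 0.003  0.001  0.001 -0.     0.213  0.213  0.213  0.005]
 [ 0.003  0.004  0.005  0.    -0.     0.001  0.003  0.002]]
[ 0.3998 -0.1493  0.2141]
```

View pics/e5t.png

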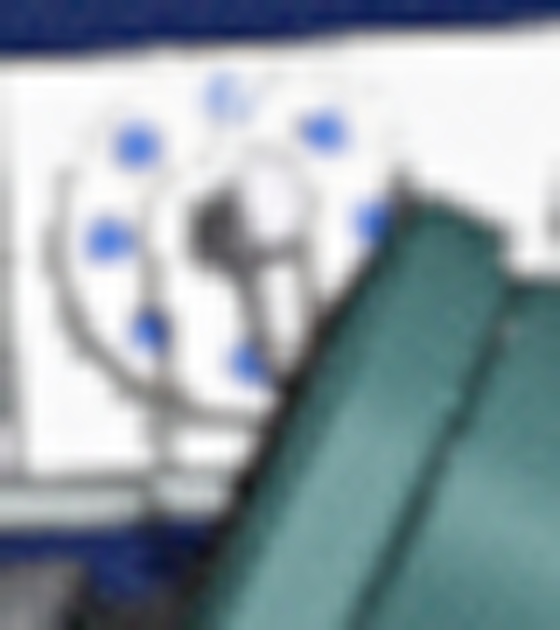

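View pics/e5s.png

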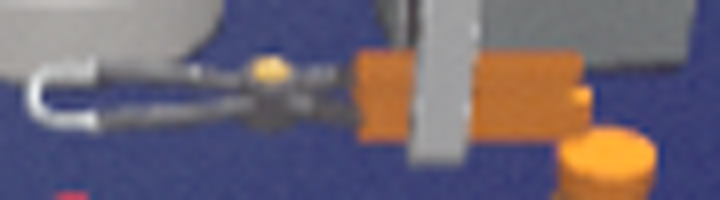

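```bash
cat >> m.py <<'E'
from scipy.optimize import least_squares
def ringfit(s,u0,u1,v0,v1,z,dz=.008,r=.0159):
    P=pts(s);v,u=np.mgrid[:384,:512]
    m=(u>=u0)&(u<u1)&(v>=v0)&(v<v1)&(abs(P[...,2]-z)<dz)
    q=cast(s,u[m],v[m],z)[:,:2]
    f=lambda c:np.hypot(*(q-c).T)-r
    r1=least_squares(f,q.mean(0),loss='soft_l1',f_scale=.001)
    r2=least_squares(lambda c:np.hypot(*(q-c[:2]).T)-c[2],[*q.mean(0),r],loss='soft_l1',f_scale=.001)
    return len(q),r1.x,r2.x,np.abs(f(r1.x)).mean(),P[m][:,2].mean()
def dots(s,u0,u1,v0,v1,z=.092):
    hsv=cv2.cvtColor(s['pixels'],cv2.COLOR_RGB2HSV);H,S,V=cv2.split(hsv);P=pts(s)
    b=((H>100)&(H<125)&(S>90)&(V>90)&(abs(P[...,2]-z)<.012)).astype('uint8');b[:,:u0]=0;b[:,u1:]=0;b[:v0]=0;b[v1:]=0
    nn,lab,st_,ce=cv2.connectedComponentsWithStats(b)
    v,u=np.nonzero(b);q=cast(s,u,v,z)[:,:2]
    r=least_squares(lambda c:np.hypot(*(q-c[:2]).T)-.0303,q.mean(0),loss='soft_l1',f_scale=.001)
    return nn-1,r.x
E
python3 - <<'E'
from m import *
b=load('side5')
for z in(.212,.214,.216): print(z,ringfit(b,255,269,129,144,z))
for n in('side0','side2','side4','side5'): print(n,dots(load(n),245,290,155,195))
for n in('top0','top2','top5'): print(n,dots(load(n),285,320,170,203))
E
```

```text
0.212 (37, array([ 0.5602, -0.131 ]), array([ 0.5583, -0.1318,  0.0187]), np.float64(0.0032353796438314084), np.float64(0.21495960872601333))
0.214 (37, array([ 0.5598, -0.1274]), array([ 0.5579, -0.1282,  0.0187]), np.float64(0.0031857750831875073), np.float64(0.21495960872601333))
0.216 (37, array([ 0.5593, -0.1239]), array([ 0.5575, -0.1246,  0.0186]), np.float64(0.0031378449577128785), np.float64(0.21495960872601333))
side0 (7, array([ 0.5602, -0.1269]))
side2 (3, array([ 0.5601, -0.1256]))
side4 (3, array([ 0.5601, -0.1256]))
side5 (7, array([ 0.5599, -0.1264]))
top0 (8, array([ 0.557 , -0.1254]))
top2 (8, array([ 0.5568, -0.1239]))
top5 (6, array([ 0.5564, -0.1241]))
```

Slide unmoved. The ring is already within about 2 mm of the axis. Lowering to just above the axle end to compare at close range.

drive_tool:
  commands:
    - [[0.05, 0, 0, 0], [0.08, 0, 0, 0], [0.06, 0, 0, 0], [0.03, 0, 0, 0], [0.016, 0, 0, 0], [0, 0, 0, 0], [0, 0, 0, 0], [0, 0, 0, 0]]

```text
time: 15.65
tool_pos: [0.4356, -0.141, 0.1389]
ee_rot: [2.532, 1.569, -0.481]
wrist_force: [-0.2, -0.2, -1.7]
width: 0.0347
```

Run:
```python
from m import *
o,R=st();print(o['time'],o['tool_pos'],o['wrist_force'],o['width'],np.degrees(np.arctan2(R[1,1],R[0,1])))
b=shot('side','side6');a=shot('top','top6')
cv2.imwrite('pics/e6t.png',cv2.resize(a['pixels'][170:215,285:325],None,fx=13,fy=13,interpolation=cv2.INTER_CUBIC)[:,:,::-1])
cv2.imwrite('pics/e6s.png',cv2.resize(b['pixels'][135:195,240:300],None,fx=10,fy=10,interpolation=cv2.INTER_CUBIC)[:,:,::-1])
p=o['tool_pos']+[.123,.0159,.0175];print(p)
for s in(a,b): print(np.round(proj(s,p),1),np.round(proj(s,[.557,-.125,.141]),1))
P=pts(b);print(P[145:168,254:276,2].round(3)*1000)
```

```text
15.65 [ 0.4356 -0.141   0.1389] [-0.2032 -0.2355 -1.6671] 0.03469195387773565 -82.6385165552211
[ 0.5586 -0.1251  0.1564]
[304.2 182.4] [303.6 183.8]
[264.5 154.2] [265.  158.8]
[[  2.   1.   2.   4.   1.   5.   1.   2.   2.   4.   3.   1.   3.   4.
    1.  -0.   4.   6.   3.   2.   4.   2.]
 [  4.   1.   2.   1.   3.   1.   1.  -1.   4.   4.  -1.   1.   0.   2.
    4.   3.   3.   0.   3.   2.   3.   1.]
 [  2.  -0.   2.   3.   0.   1.   3.   1.   1.   3.   1.  -1.   2.   1.
    1.   5.  -0.   1.   0.   1.   3.   5.]
 [  3.   3.   2.   3.   4.   2.   1.   3.   1.   3.   3.   4.   2.   2.
    2.   4.   0.  -0.   2.   4.   2.   3.]
 [  0.   2.   0.   2.   1.  -0.   1.   3.   2.  99.  98.  98.   1.   5.
    1.   2.  -0.   3.   3.   3.   4.   2.]
 [  2.   0.   2.   0.   3.   5.   3. 157. 157. 157. 156. 157. 157. 158.
  160. 159. 159. 159. 159. 158. 159. 159.]
 [700.   3.   1.   3.   2.   1. 159. 157. 155. 155.  98. 156. 156. 157.
  156. 156. 156. 157. 157. 159. 158. 158.]
 [  4.  -1.   1.   1.   0. 158. 154.   1.  91.  98.  99.  99.  98.  97.
    1.   1.   6.   4.   2.   1.   4. 700.]
 [
[... 1023 characters left out ...]
58.  58.]
 [ 55.  61.  60.  59.  60.  65.  67. 133. 136. 138. 138. 135. 135. 136.
  133.  69.  66.  63.  60.  60.  60.  60.]
 [ 55.  56.  60.  58.  59.  59.  63. 128. 132. 133. 133. 132. 133. 131.
  129.  64.  64.  60.  60.  62.  59.  59.]
 [ 56.  51.  59.  60.  59.  60.  60. 126. 126. 128. 131. 130. 130. 700.
  124.  59.  59.  58.  59.  60.  60.  54.]
 [ 54.  53.  55.  59.  61.  63.  60. 123. 125. 124. 128. 125. 125. 125.
  124.  59.  62.  60.  59.  58.  56.  53.]
 [ 55.  51.  54.  56.  95.  93.  93. 119. 122. 122. 123. 123. 121. 120.
  121.  94.  94.  90.  59.  56.  54.  53.]
 [ 52.  53.  95.  95.  94.  94.  93. 114. 117. 118. 119. 117. 118. 118.
  115.  94.  93.  93.  96.  95.  53.  54.]]
```

View pics/e6t.png

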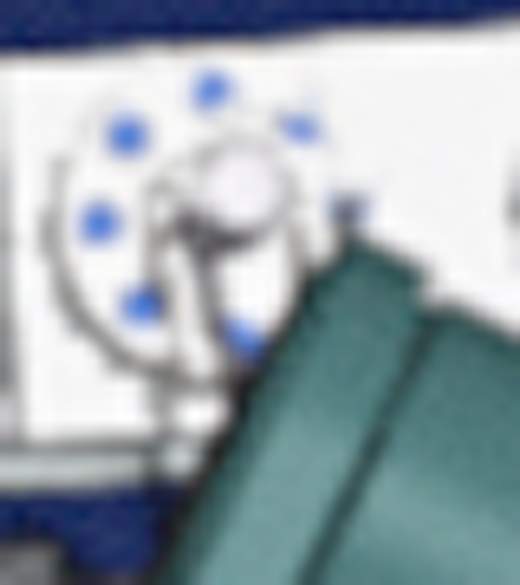

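View pics/e6s.png

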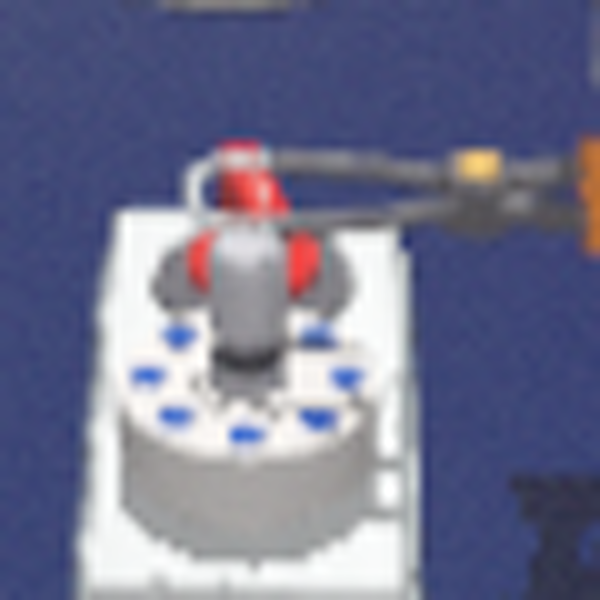

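Run:
```python
from m import *
a=load('top6')
g=cv2.cvtColor(a['pixels'],cv2.COLOR_RGB2GRAY)[175:205,288:318]
P=pts(a)[...,2]
print((P[178:198,293:314]*1000).round(0).astype(int))
x=cv2.resize(g,None,fx=18,fy=18,interpolation=cv2.INTER_CUBIC);x=np.clip((x.astype(float)-90)*255/165,0,255);x=255*(x/255)**2.5
cv2.imwrite('pics/f6t.png',x)
for p in([.557,-.125,.1564],[.557,-.125,.141]): u,v=proj(a,p);print(((u-288+.5)*18,(v-175+.5)*18),u,v)
```

```text
[[ 92  91  93  92  90  91  91  94 156 154 159 156 153 156 158 155 157  93
   92  52  52]
 [ 91  94  92  91  93  90  92 155 156  89  89  96  93  89  91  92 149 158
   89  93  49]
 [ 93  92  88  94  91  91  90 154  91  93 143  90  90  93  92  91  88 152
  157  93  50]
 [ 91  92  88  94  97  91 154  97 136 140 144 144 139  92  92  90  88  91
  155  94  91]
 [ 91  91  89  91  93  91 157 134 139 142 149 140 143 141  95  95  93  89
  158  95  95]
 [ 97  90  95  92  88  91 161 137 139 139 143 139 139 139 136  93  95  94
  156  95  90]
 [ 87  92  92  90  90  93 149 154 141 138 141 140 140 143 137  87  94  97
  155 158  91]
 [ 98  93  97  91  94  94 155 157 138 142 142 141 143 142  89  92  90  93
  159 157  90]
 [ 91  94  88  92  93  93 157 161 140 137 144 144 141 140  90  92  91  92
  161 152  96]
 [ 91  95  90  89  91  95 158 158 135 141 136 137 134  98  90  91  96  89
  154 155  89]
 [ 95  92  91  94  94  91 158 155 153 124 123 124  98  90  90  91  92  98
  486 511 509]
 [ 92  87  92  95  92  97 157 154 156  96  98  96  92  96  94  90  90 503
  505 515 513]
 [ 95  95  92  92  90  98  95 15
[... 301 characters left out ...]
517 524
  523 525 522]
 [ 90  90  93  91  91  89  90 155 158 158  91  96  96 502 515 520 525 527
  527 524 525]
 [ 84  92  92  92  93  93  90  92 160 159  94  95 495 514 519 523 530 527
  526 530 526]
 [ 72  86  93  90  93  90  95  94 157 157  94  93 507 518 522 523 527 528
  529 529 526]
 [ 53  66  80  92  89  93  93  92 153 157 160 497 514 523 521 529 530 531
  527 529 529]]
(np.float64(300.19656694496064), np.float64(152.76367815522445)) 304.1775870524978 182.98687100862358
(np.float64(290.6031296978756), np.float64(166.6186591197324)) 303.64461831654864 183.75659217331847[ WARN:0@0.791] global loadsave.cpp:1063 imwrite_ Unsupported depth image for selected encoder is fallbacked to CV_8U.
```

View pics/f6t.png

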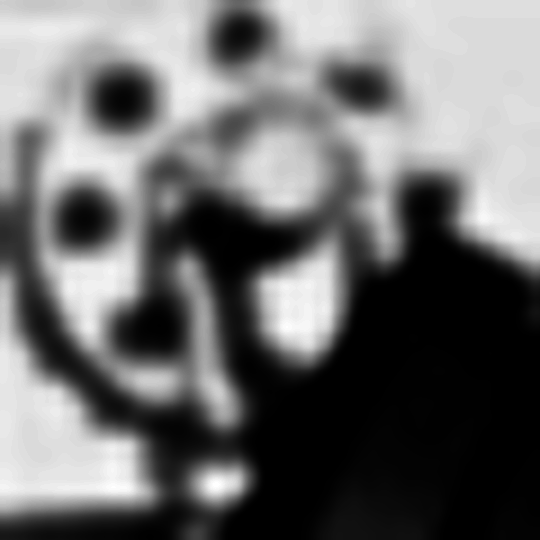

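```bash
cat >> m.py <<'E'
def axletop(s,u0,u1,v0,v1,z=.141,lo=.134,hi=.148):
    P=pts(s);v,u=np.mgrid[:384,:512]
    m=(u>=u0)&(u<u1)&(v>=v0)&(v<v1)&(P[...,2]>lo)&(P[...,2]<hi)
    q=cast(s,u[m],v[m],z)[:,:2]; return m.sum(),q.mean(0),q.min(0),q.max(0)
E
python3 - <<'E'
from m import *
a=load('top6');b=load('side6')
print(ringfit(a,296,315,174,188,.1575));print(ringfit(a,296,315,174,186,.1575,r=.0159))
print('axle',axletop(a,296,315,176,192),axletop(load('top2'),296,315,176,192),axletop(load('top0'),296,315,176,192))
print(ringfit(b,256,267,146,160,.1575))
print('dots',dots(b,245,290,155,195),dots(a,285,320,170,203))
P=pts(b)
q=cast(b,*np.array([(c,r) for r in range(158,162) for c in range(254,276) if .137<P[r,c,2]<.148]).T,.141);print('side axle',q.mean(0))
E
```

```text
(36, array([ 0.5571, -0.1285]), array([ 0.5545, -0.1282,  0.0192]), np.float64(0.0028266670398365123), np.float64(0.15631284945937296))
(28, array([ 0.5581, -0.1284]), array([ 0.5554, -0.1279,  0.0186]), np.float64(0.0021126370828950173), np.float64(0.1561083946428796))
axle (np.int64(44), array([ 0.5567, -0.1242]), array([ 0.5468, -0.1352]), array([ 0.5685, -0.1138])) (np.int64(46), array([ 0.5565, -0.1236]), array([ 0.5468, -0.1352]), array([ 0.5685, -0.1138])) (np.int64(46), array([ 0.5562, -0.1254]), array([ 0.5469, -0.1353]), array([ 0.5657, -0.1139]))
(29, array([ 0.5611, -0.1267]), array([ 0.5577, -0.1273,  0.0188]), np.float64(0.0024174712878377966), np.float64(0.15658106266875743))
dots (7, array([ 0.5595, -0.1267])) (5, array([ 0.5563, -0.1245]))
side axle [ 0.5585 -0.1205  0.141 ]
```

Run:
```python
from m import *
a=load('top6');b=load('side6')
print('top front',cast(a,305,178,.1565),'row177.5',cast(a,305,177.5,.1565))
print('top L/R',cast(a,[299,311],[183,183],.1565))
print('side front',cast(b,259,154,.1565)); print('side near/far', cast(b,[263,263],[150.5,156.5],.1565))
print((pts(b)[149:158,256:266]*1000)[...,2].round().astype(int)[:, :3])
o,R=st()
print('gold/handles line')
m=orange(b,(285,340,130,175));P=pts(b);q=P[m>0];print(np.median(q,0))
# pliers axis in side: points of pliers z in .145-.175, cast at z .156, col bins
v,u=np.mgrid[:384,:512];mm=(abs(P[...,2]-.157)<.008)&(u>255)&(u<310)&(v>140)&(v<170)
for c in range(258,306,3):
    r=v[:,c][mm[:,c]]
    if len(r): print(c,r.min(),r.max(),cast(b,[c,c],[r.min(),r.max()],.157)[:,:2].ravel())
```

```text
top front [[ 0.5722 -0.1272  0.1565]] row177.5 [[ 0.5738 -0.1272  0.1565]]
top L/R [[ 0.5565 -0.1095  0.1565]
 [ 0.5575 -0.1454  0.1565]]
side front [[ 0.5746 -0.1244  0.1565]]
side near/far [[ 0.5653 -0.145   0.1565]
 [ 0.5615 -0.1121  0.1565]]
[[ 0  2  1]
 [ 2  0  3]
 [ 1  3  2]
 [ 1  1  0]
 [ 4  1  2]
 [ 2  3  2]
 [ 2  0  3]
 [53 56 53]
 [56 53 54]]
gold/handles line
[ 0.3929 -0.1534  0.153 ]
261 150 157 [ 0.5714 -0.1463  0.5668 -0.108 ]
264 150 157 [ 0.5626 -0.1473  0.5583 -0.109 ]
267 150 157 [ 0.5538 -0.1483  0.5497 -0.1099]
270 150 157 [ 0.545  -0.1492  0.5412 -0.1109]
273 150 157 [ 0.5362 -0.1502  0.5326 -0.1118]
276 150 157 [ 0.5273 -0.1511  0.524  -0.1127]
279 151 157 [ 0.5181 -0.1465  0.5155 -0.1137]
282 151 156 [ 0.5093 -0.1474  0.5073 -0.1199]
285 152 157 [ 0.5002 -0.1428  0.4984 -0.1155]
288 153 157 [ 0.4911 -0.1382  0.4898 -0.1165]
291 152 156 [ 0.4827 -0.1447  0.4816 -0.1228]
294 151 157 [ 0.4743 -0.1512  0.4728 -0.1183]
297 150 157 [ 0.4657 -0.1578  0.4642 -0.1193]
300 149 159 [ 0.4571 -0.1645  0.4553 -0.1096]
303 148 158 [ 0.4484 -0.1712  0.447  -0.1158]
```

Top view puts the ring about 3 mm to the −y side of the axle, side view about 2 mm; x agrees to about 1 mm. I shift +y by 2.5 mm and look again.

drive_tool:
  commands:
    - [[0, -0.01, -0.003, 0], [0.02, 0, 0, 0], [0.008, 0, 0, 0], [0, 0, 0, 0], [0, 0, 0, 0], [0, 0, 0, 0]]

```text
time: 16.35
tool_pos: [0.4355, -0.1382, 0.131]
ee_rot: [2.002, 1.571, -1.012]
wrist_force: [-0.7, 0.4, -1.9]
width: 0.035
```

```bash
cat > look.py <<'E'
from m import *
import sys
n=sys.argv[1]
o,R=st();print(o['time'],o['tool_pos'],o['wrist_force'],o['wrist_torque'],o['width'])
b=shot('side','side'+n);a=shot('top','top'+n)
A=cv2.resize(a['pixels'][170:210,288:322],(476,560),interpolation=cv2.INTER_CUBIC)
B=cv2.resize(b['pixels'][143:188,250:276],(324,560),interpolation=cv2.INTER_CUBIC)
cv2.imwrite('pics/g%s.png'%n,np.hstack([A,B])[:,:,::-1])
print((pts(a)[176:192,295:315,2]*1000).round().astype(int))
print((pts(b)[148:175,256:275,2]*1000).round().astype(int))
E
python3 look.py 7
```

```text
16.35 [ 0.4355 -0.1382  0.131 ] [-0.7456  0.3973 -1.944 ] [ 0.0188  0.1092 -0.02  ] 0.03503390516526965
[[ 94  94  95  91  90  91  88  95  93  85  96  88  94  89  52  49  54  49
   51  48]
 [ 91  95  86  96  92  95  93  91  85  88  93  92  96  90  88  87  49  56
   56  50]
 [ 99  91  95  88  83  94 147 150 148 150 151 146 152  90  94  93  93  52
   55  52]
 [ 95  96  94  97  89 148 145  88  92  94  91  88  93 145 151  93  90  92
   57  55]
 [ 92  92  88  93 150  90  89  93 139  91  88  89  92  94 148  87  93  91
   49  46]
 [ 94  91  88 150  95  92 137 136 141 139 140  89  90  84  93 149  96  92
   92  49]
 [ 87  93  93 147  88 139 142 138 141 139 142 138  90  92  90 145  92  87
   92  54]
 [ 92  92  96 153  91 136 144 143 140 144 142 141 135  91  95 147  95  91
   94  49]
 [ 96 102  92 150 116 140 141 142 144 145 142 138 138  91 151 149 151  94
   94  90]
 [ 93  92  88 152 147 136 141 140 142 143 143 136  93  97 149 151 148  91
   93  91]
 [ 90  90 147 149 155 134 138 142 141 141 145 142  92  92 149 152 151  90
   91  92]
 [ 91  90  94 152 152 122 138 137 140 138 137  93  94  93 149
[... 1852 characters left out ...]
 122 125 122 122 120 119  93  95  93  59  57
   54]
 [ 93  95  95  94  96 120 117 121 119 119 119 117 116  94  95  94  94  95
   54]
 [ 94  95  96  93  91 111 116 115 115 116 115 113  95  93  95  95  95  94
   94]
 [ 93  94  95  95  93 106 111 112 114 112 110 107 102  95  95  93  92  93
   94]
 [ 95  93  93  94  93 101 105 107 106 107 107 106 101  93  93  93  93  95
   93]
 [ 93  93  95  93  93 101 101 103 105 105 105 103 101  94  95  93  92  96
   95]
 [ 94  94  94  94  93  97 100 100 102 101 102 100  97  94  95  94  94  94
   96]
 [ 94  92  92  93  93  93  97  96  98  97  97  97  93  93  93  95  95  94
   94]
 [ 92  92  94  93  97  94  94  95  92  93  95  93  93  94  94  93  94  94
   95]]
```

View pics/g7.png

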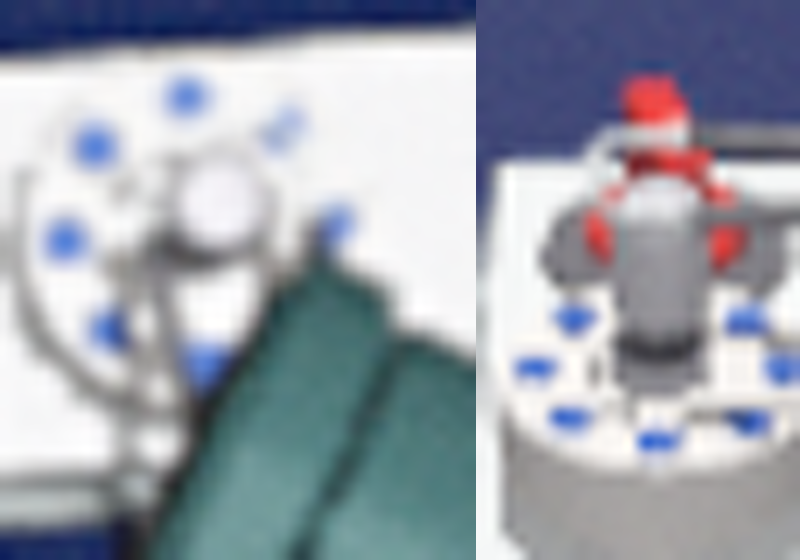

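Aligned to about 1 mm (top: ring columns 298–310 around axle 300–307). Nudge 0.7 mm and lower over the chamfer, watching the force.

drive_tool:
  commands:
    - [[0, -0.003, 0, 0], [0.02, 0, 0, 0], [0.02, 0, 0, 0], [0.02, 0, 0, 0], [0.02, 0, 0, 0], [0, 0, 0, 0], [0, 0, 0, 0]]

```text
time: 17.15
tool_pos: [0.4353, -0.1374, 0.1107]
ee_rot: [-0.474, 1.57, 2.796]
wrist_force: [-1.2, 0.4, -1.6]
width: 0.0347
```

```bash
python3 look.py 8
```

```text
17.15 [ 0.4353 -0.1374  0.1107] [-1.1906  0.362  -1.6463] [0.0061 0.0462 0.0028] 0.034674507298059085
[[  91   92   90   88   92   90   93   94   92   97   95   97   90   93
    53   51   56   55   49   51]
 [  93   90   92   93   96   88   92   93   91   91   92   88   93   94
    91   96   47   50   53   53]
 [  88   89   93   91   95   95   89   90   96   90   92   89   92   89
    94   95   93   50   48   49]
 [  86   95   93   93   90   85  125  130  130  127  127  130   91   96
    96   88   91   95   52   50]
 [  92   89   95   95  127  126   94   88  133   95   90   88  132  126
    92   92   95   93   53   50]
 [  90   92   89  128   92   92  136  140  139  144  139   92   95  127
    92   91   90   94   92   58]
 [  92   86  123  132   93  137  145  142  140  143  140  142   94  126
   132   90   88   93   95   48]
 [  94   94  125   97   94  140  141  143  141  141  139  140  135   96
   128   90   94   92   93   45]
 [  93   88  127   88  116  139  138  137  143  143  142  142  141   93
   126   91   95   90   95   89]
 [  93   89  126  129  124  137  146  144  141  139  
[... 2170 characters left out ...]
 127 128 125 129 129 129 127 129 129 128 127
  128]
 [ 94  94  94  92  94 115 116 118 120 119 119 118 114  95  95  95  95  94
   53]
 [ 93  94  94  94  95 113 117 114 117 115 115 115  95  93  96  93  96  95
   94]
 [ 93  94  92  96  94 106 109 109 113 111 111 111 100  93  93  96  93  96
   93]
 [ 94  95  93  93  92 102 105 106 108 108 107 104 104  90  96  93  95  95
   93]
 [ 95  96  94  93  94 102 100 104 103 105 104 102 101  96  93  93  93  94
   94]
 [ 95  94  93  94  94  97  99 102 101 101  98 100  99  95  93  93  94  95
   94]
 [ 94  94  93  94  93  95  96  98  98  97  96  96  92  94  93  94  92  95
   93]
 [ 94  95  94  92  94  94  95  94  95  94  92  93  93  94  94  93  96  95
   94]]
```

View pics/g8.png

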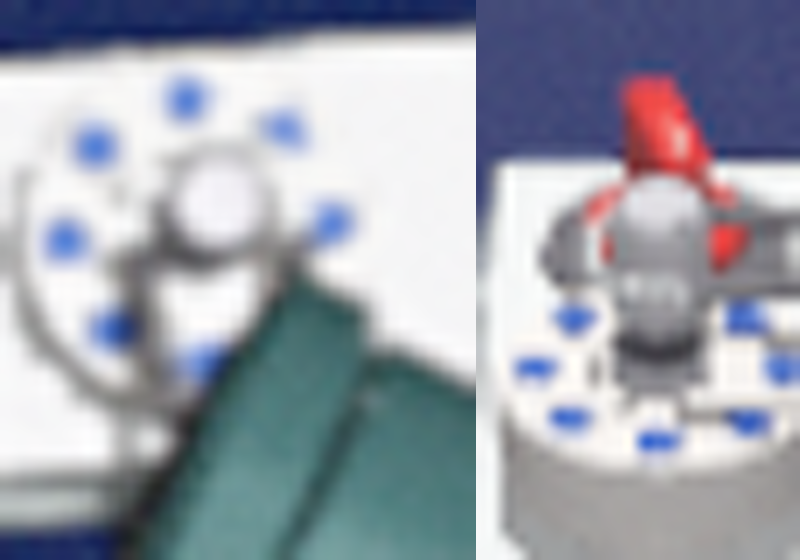

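The ring is around the axle at z≈0.128 (top: columns 297–309, centre 303.1 against 303.0 expected), with no contact force. Lowering 23 mm to the groove.

drive_tool:
  commands:
    - [[0.02, 0, 0, 0], [0.02, 0, 0, 0], [0.02, 0, 0, 0], [0.02, 0, 0, 0], [0.012, 0, 0, 0], [0, 0, 0, 0], [0, 0, 0, 0], [0, 0, 0, 0], [0, 0, 0, 0]]

```text
time: 18.15
tool_pos: [0.4356, -0.1375, 0.0883]
ee_rot: [2.512, 1.57, -0.501]
wrist_force: [0.5, 0.2, -2.2]
width: 0.0344
```

```bash
python3 look.py 9
```

```text
18.15 [ 0.4356 -0.1375  0.0883] [ 0.4768  0.1511 -2.2222] [0.0103 0.0671 0.0215] 0.034362987429186496
[[  92   92   93   88   95  100   92   97   93   94   94   94   88   95
    51   50   55   51   52   53]
 [  95   91   88   92   91   90   98   89   89   93   91   94   94   88
    88   94   47   51   51   52]
 [  89   93   90   91   90   89   92   87   91   90   95   94   89   93
    95   90   89   50   55   57]
 [  88   93   90   92   93   88   95   93   92   88   93   94   93   95
    90   96   94   91   56   50]
 [  95   92   92   96   88  104  108   88  139  104  107   95   96   94
    93   91   93   92   54   52]
 [  91   94   90  104  106  105  138  138  142  143  141  107  105   89
    92   92   95   92   92   53]
 [  91   90  103  101   93  140  139  141  143  139  143  141  104   97
    90   97   92   98   87   54]
 [  93   89  103   90   91  137  142  142  139  143  139  140  141  110
    89   96   89   97   88   52]
 [  94   88  111   91  118  143  140  145  142  144  138  139  139  105
    89   89   92   90   99   93]
 [  97   88  103   92  120  137  138  141  140  135  
[... 2170 characters left out ...]
 124 123 121 121 120 118 106 109 107 104 107
  107]
 [ 93  93  94 107 105 117 118 119 120 118 119 117 117  92  93  95  93  93
   54]
 [ 96  93  96 108 700 112 114 116 115 115 113 114  92  94  94  96  95  94
   93]
 [ 91  92  92 106  93 104 109 700 112 112 111 110 101  93  95  92  94  94
   95]
 [ 93  94  96 107  93 102 105 107 107 108 108 108 101  94  93  93  96  96
   96]
 [ 94  93  92 103 107 106 103 103 105 103 105 108 109 108 109 108 108 108
  107]
 [ 93 700  92  94 103 107 106 106 108 105 107 107 105 105 107 107 106 105
  103]
 [ 93  93  93  94  94  92  95  94  97  96 105 105 104 104  92  94  96  95
   94]
 [ 93  95  95  94  95  96  93  94  96  94  92  94  95  93  92  94  93  94
   95]]
```

View pics/g9.png

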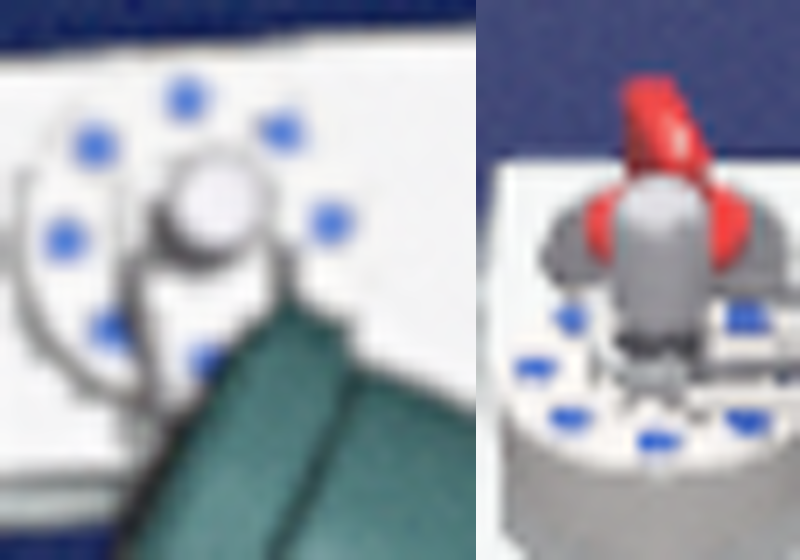

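Ring at the groove: depth 105 mm in the top view and 106 on the surface in the side view (which reads about 2 high), with columns 297–308 centred on 302.5 against 302.2 expected. Final settle and check.

drive_tool:
  commands:
    - [[0, 0, 0, 0], [0, 0, 0, 0], [0, 0, 0, 0]]

```text
time: 18.55
tool_pos: [0.4354, -0.1374, 0.088]
ee_rot: [1.601, 1.571, -1.412]
wrist_force: [1.0, 0.3, -1.4]
width: 0.0345
```

Run:
```python
from m import *
a=load('top9');b=load('side9')
v,u=np.mgrid[:384,:512]
for n,s,w in(('top',a,(294,312,178,188)),('side',b,(256,266,164,175))):
    P=pts(s);m=(u>=w[0])&(u<w[1])&(v>=w[2])&(v<w[3])&(P[...,2]>.1)&(P[...,2]<.1115)
    if n=='top': print(n,np.median(P[m][:,2]),m.sum())
P=pts(b)
for x0,x1 in((256,261),(270,276),(276,284),(296,306)):
    m=(u>=x0)&(u<x1)&(v>160)&(v<180)&(P[...,2]>.099)&(P[...,2]<.118)
    if x0<260 or x0>265: print(x0,np.median(P[m][:,2]) if m.any() else None,m.sum(),np.median(P[m][:,0]) if m.any() else 0)
print('hub side',np.median(P[170:178,250:256,2]))
print('dots',dots(a,285,320,170,203),dots(load('top0'),285,320,170,203))
o,R=st();print(o['time'],o['tool_pos'],o['wrist_force'],o['wrist_torque'],o['width'],R[:,0],np.abs(o['qvel']).max())
```

```text
top 0.10463381371220237 26
256 0.1064103384963887 9 0.5739659690453486
270 0.10747329583108234 25 0.5345318628018363
276 0.10781177347923798 37 0.514078853357245
296 0.10926192830000969 93 0.4509976487308208
hub side 0.09266239131629089
dots (7, array([ 0.5566, -0.1242])) (8, array([ 0.557 , -0.1254]))
18.55 [ 0.4354 -0.1374  0.088 ] [ 0.976   0.2723 -1.39  ] [-0.0124  0.1052 -0.0142] 0.034520214834446006 [ 0.     -0.0001 -1.    ] 0.0017689471135340462
```

```bash
python3 -c "
from bench import robot
print(robot.close_job())"
```

```text
the job is handed in; nothing more can be done
None
```

I tightened the red knob and brought the spread ring to the groove. The pliers stayed gripped and squeezed, and I handed the job in at about 18.6 s of the 56 s allowed. No verdict is reported.

- **Knob:** I turned it about 84° clockwise, and the torque rose to 0.69 N m at the stop. After release the bar stood about 73° from its start, which with its small starting angle fits the 1.3 rad it should spring back to.
- **Slide:** The dots on the hub show the axle within about 1.3 mm of where it started, which is measurement noise.
- **Ring:** It sat within about 1 mm of the axle's axis. Its height was about 105 mm by the top view and 106 mm on the upper surface by the side view, which reads up to 2 mm high; the target is 105 mm. The tilt was about 0.02 rad.
- **Hold:** The fingers were 34.5 mm apart, meaning the handles were fully squeezed. The wrist carried little beyond the pliers' weight, so I saw no sign of them pressing on the hub. The arm was at rest.
- **Disagreement:** The two cameras differ by about 3 mm in absolute x, so I centred the ring against the axle within each view. On the first look over the axle they gave sideways offsets of 3 mm (top) and 2 mm (side). I shifted 2.5 mm, then 0.7 mm, and they agreed after that.

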